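Weigh in the narrow-necked sample bottle

ROBOT

A 7-joint arm with a two-finger parallel gripper is mounted at the origin on the work surface. World frame = base frame: x ahead of the robot, y to its left, z up, the work surface at z = 0. Lengths are in mm, angles in rad, forces in N, time in s.
With the tool pointing down it reaches from about 400 to 875 mm from the base axis. Payload 4.4 kg.
Tool frame: the origin (TCP) lies at the very end of the fingers, on their centre line; the grasp point (between the pads) lies 19 mm behind it; z points along the fingers, y is the direction in which the jaws open and shut (so a half turn about z gives the same grasp; the last joint's range is limited). The gripper opens to 85 mm and grips with 20 to 120 N. Pads are 22 mm wide; open, the fingers measure 114 mm over their backs; the gripper's body (76 mm by 85 mm) begins 54 mm behind the grasp point. The pads swing forward as they close: fully open they stand 13 mm farther back than shut.
Start: joints at [-1.251, 0.628, 0.038, 1.517, -0.027, 0.996, -0.02], TCP at [244.573, 602.247, 231.313] pointing down, gripper open.
Joint ranges: [-3.06, 3.06], [-0.37, 2.12], [-1.25, 1.32], [0.18, 2.47], [-1.1, 4.24], [0.23, 1.98], [-2.94, 2.94]. Speed limits (rad/s): [2.57, 2.57, 3.14, 3.14, 3.14, 3.14, 3.14].

INTERFACE

Orientations are given as [roll, pitch, yaw] about the fixed x, y, z axes, in that order (R = Rz(yaw) Ry(pitch) Rx(roll)).
In Python, from cell import ctrl, eyes gives the robot as it stands.
- The arm moves only by the tool move_arm, never from a script. Its argument "increments" is a list of rows, each a list of 6 numbers: the shift along the tool's x, y, z in cm, then the turn, a rotation vector about the tool's x, y, z in degrees. In form: [[x, y, z, wx, wy, wz], ...]. A call has 1 to 20 rows; each row is the pose to reach, as a shift and turn from the pose commanded when the call began, along the tool's axes at that moment; what a row does not reach only later rows make up. A row lasts 1/10 s, in which the tool goes at most 50 mm and 8.59 degrees, less where a joint would pass 70% of its speed; a pose out of reach is approached as far as the arm can. A call with a gripper value outside its range is refused whole. "grip" is the opening, from -1 (shut) to 1 (fully open), set as the call begins (left out, the last holds). The fingers move at their own pace and stop on an object; the grip force is fixed at half the most. Time passes only in rows, so rows that repeat a pose let the fingers close. It gives the time, the measured TCP pose, the force and the opening at its end, in the units of the state.
- ctrl.read_state(): the state, without advancing time (a new reading comes with each control period).
- eyes.get_image(name): name is "side" or "top"; returns the picture (384x512x3 uint8, red, green, blue); there is no depth.
- eyes.calibration(name): a dict with "fx", "fy", "cx", "cy" (pixels), "pose" (4x4, takes a point from camera to world coordinates). Camera axes: x right, y up, looking along -z (the intrinsics and any distortion apply to the point x, -y, -z); pixel columns grow to the right and rows downward; lengths in mm; the calibration is good to about 2 mm. A picture is of the moment at which its call begins. calibration takes no time and is no camera call.
- ctrl.finish_job(): hands the job in, once; it reports no verdict.
The state is a dict: "clock": time; "qpos": joint angles; "qd": joint speeds; "tau": joint torques, N m; "eef_pos": TCP position; "tool_rot": TCP orientation; "force": force on the tool from outside, world axes, zero at the start; "torque": the same for the moment, N m; "width": finger opening in mm.
Only numpy, scipy, OpenCV 4.12 (cv2) and the standard library are available. Lean on these libraries where they do the work, as an engineer would, in place of code of your own. Each camera call takes 0.05 s, during which the arm holds its last target. There are 200 camera calls.

TASK

In the mobile water lab, swing the hold-down bar of the transit bin up and over until it stays open by itself, lift the one narrow-necked bottle out of the bin and set it gently down, upright, near the middle of the balance's round pan. Keep the bottle upright all the way, leave the bar open and the two jars standing in the bin, and leave the tube rack and the calculator where they are.

Things in the scene. Friction and masses are not known exactly. Their poses are not given: they have to be found in the camera images.
- bin: open grey plastic bin fixed to the counter, left or right of the robot, 132 (x) by 340 (y) by 75 mm high, walls and floor 5 mm. Origin: centre of its underside; z up, long side along y, -x side roughly towards the robot. Bottle and jars stand in it in a row along y, about 100 mm apart, in any order. At its ends, on the +x side, posts 178 mm high carry the hold-down bar
- hold_bar (a joint): angle of the steel hold-down bar, a U frame 372 mm wide of 8 to 10 mm rod, 0.3 kg. 0: level, 168 mm above the counter over bottle and jars; it grows as its grip swings up and over away from the robot; upright at 1.57, stop at 2.2. Free hinge: let go before upright it falls shut, past upright it falls to the stop and stays
- bar_hinge (a point): middle of the bar's hinge axis, fixed to the bin at 58 mm to its +x and 168 mm up; the axis runs along the bin's y. Open, the bar leans away over the bin's +x side and its side rods stand up to about 290 mm high in line with the bin's ends: the free way out for the bottle is the robot's side
- bar_grip (a point): middle of the bar's hand grip, a black rubber sleeve of 16 mm diameter and 100 mm length along the bin's y axis, 143 mm from the hinge axis; nothing within 60 mm below it or in front of it. The frame's thinner middle rod is 60 mm from the hinge axis, over the bottle when shut
- bottle_mid (a point): the narrow-necked white plastic bottle, 150 mm tall, about 0.32 kg; this point is on its axis half-way up (75 mm above its base), z along its axis. Body 58 mm in diameter up to 92 mm, then a shoulder to the neck; white screwed-on cap of 34 mm diameter from 118 mm to 150 mm above the base. Its base stands 5 mm above the counter on the bin's floor
- jar_a_mid (a point): wide-mouth white plastic jar, 66 mm in diameter, 105 mm tall with a 62 mm wide lid; this point is on its axis half-way up. It stays in the bin
- jar_b_mid (a point): second wide-mouth jar, like the first
- pan (a point): centre of the top of the balance's round steel pan, 130 mm in diameter, 52 mm above the counter; the balance is a grey box 210 by 170 mm and 40 mm high, fixed to the counter, on the other side of the robot from the bin
- tube_rack: bystander: green test-tube rack 80 (x) by 160 (y) by 70 mm high with tubes up to 96 mm, loose; origin at the centre of its underside
- calculator: bystander: flat pocket calculator 70 (x) by 120 (y) by 16 mm, loose; origin at the centre of its underside
Things that resemble listed ones, but are neither listed nor needed, are in the scene too. Leave any purple look-alike of the part that bears jar_a_mid alone.

How it is judged:
By the outcome, as a careful person would: the job done as asked, in the order asked, and still so for the second after the job is handed in, with the robot touching nothing.
It also fails if it takes over 56 s, if anything falls off the work surface, if the arm or the gripper's body presses on something with over 40 N, if the wrist force passes 120 N, or if a joint passes its speed limit or range.

## Working session

There is one attempt and no reset: what is moved stays moved. The work goes in short steps, Python scripts to look and compute and a tool call to move; the robot and the scene stay as the last step left them, time stands still between calls to the robot, and variables do not carry over. Pictures are saved under pics/ and viewed, about 8 in all and at most 12, crops included, and the job is handed in when it is done.

Besides the shell and the picture viewer there is one more tool, called as name(argument=value, ...) on one line, values as JSON. move_arm: Moves the arm, as the interface text tells. Its arguments: {"type":"object","properties":{"increments":{"type":"array","items":{"type":"array","items":{"type":"number"}}},"grip":{"type":"number"}},"required":["increments"]}

```bash
mkdir -p pics; ls; python3 - <<'E'
from cell import ctrl, eyes
import cv2
for n in("side","top"):
    cv2.imwrite(f"pics/{n}0.png",eyes.get_image(n)[:,:,::-1]); print(n,eyes.calibration(n))
s=ctrl.read_state();print(s)
E
```

```text
pics
side {'fx': 474.09386908811854, 'fy': 474.09386908811854, 'cx': 254.7621508461304, 'cy': 189.0953036675635, 'pose': array([[ 9.50892264e-01,  2.38992926e-01, -1.96688289e-01,
         3.02042021e+02],
       [-3.09521145e-01,  7.32675549e-01, -6.06121441e-01,
        -8.08177659e+02],
       [-7.50036414e-04,  6.37235374e-01,  7.70668876e-01,
         1.17611780e+03],
       [ 0.00000000e+00,  0.00000000e+00,  0.00000000e+00,
         1.00000000e+00]])}
top {'fx': 383.2515711009323, 'fy': 383.2515711009323, 'cx': 259.17008600833884, 'cy': 195.1895178883077, 'pose': array([[ 1.62553196e-02,  9.97483178e-01, -6.90150288e-02,
         4.93314413e+02],
       [-9.99684552e-01,  1.48918796e-02, -2.02244708e-02,
        -1.40039817e+01],
       [-1.91458059e-02,  6.93220134e-02,  9.97410596e-01,
         1.26161244e+03],
       [ 0.00000000e+00,  0.00000000e+00,  0.00000000e+00,
         1.00000000e+00]])}
{'clock': 0.1, 'qpos': array([-1.25078917,  0.62920339,  0.03845008,  1.51825556, -0.02700157,
        0.99628717, -0.01999074]), 'qd': array([-2.09058394e-03, -1.46741432e-03, -3.99632954e-04, -4.22279605e-03,
        2.88863286e-04,  8.83273456e-05, -2.58977451e-04]), 'tau': array([ 2.90139033e-03, -5.64537477e+01,  1.23017762e+00, -1.93973511e+01,
        1.12239821e-02,  5.50030702e-03, -3.57728268e-06]), 'eef_pos': array([244.36847292, 601.72886889, 230.51767331]), 'tool_rot': array([-3.13995724e+00,  1.50847171e-05,  2.75578989e+00]), 'force': array([0.88964919, 0.75499719, 0.1171579 ]), 'torque': array([-0.00041464,  0.05621187,  0.03386363]), 'width': 85.44954580713686}
```

View pics/side0.png

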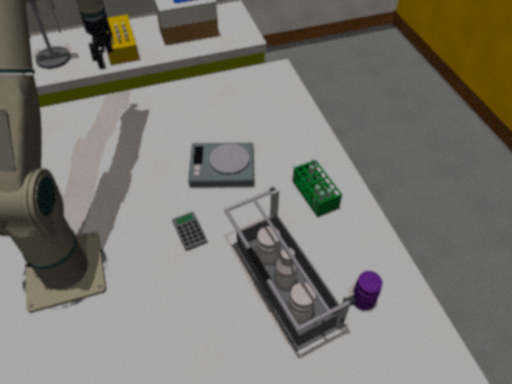

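View pics/top0.png

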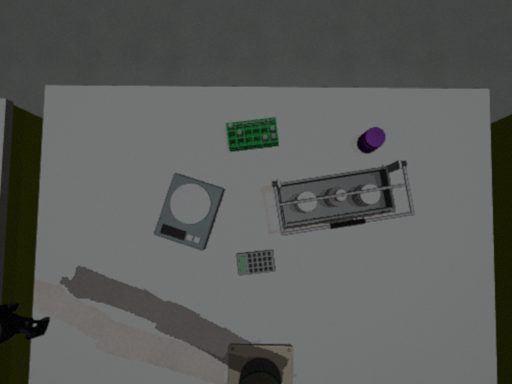

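The side view shows the bin at about (290,275), the bottle in the middle (285,265), the purple jar at (367,290), the balance pan at (229,158), the rack at (317,187) and the calculator at (190,230). In the top view, the grip is at about (348,224), the bottle cap at (340,195) and the pan at (190,203). I'll enlarge the bin region in both.

```bash
python3 - <<'E'
import cv2,numpy as np
t=cv2.imread("pics/top0.png")[145:245,260:420]; s=cv2.imread("pics/side0.png")[180:355,215:390]
cv2.imwrite("pics/tc.png",cv2.convertScaleAbs(cv2.resize(t,None,fx=5,fy=5,interpolation=2),alpha=1.3,beta=20))
cv2.imwrite("pics/sc.png",cv2.convertScaleAbs(cv2.resize(s,None,fx=3.4,fy=3.4,interpolation=2),alpha=1.2,beta=10))
E
cat > h.py <<'E'
import numpy as np, cv2
from cell import ctrl, eyes
from scipy.spatial.transform import Rotation as R
def ray(n,u,v):
    c=eyes.calibration(n);P=c["pose"]
    d=P[:3,:3]@np.array([(u-c["cx"])/c["fx"],-(v-c["cy"])/c["fy"],-1]);return P[:3,3],d
def at(n,u,v,z):
    o,d=ray(n,u,v);return (o+d*(z-o[2])/d[2]).round(1)
def proj(n,p):
    c=eyes.calibration(n);P=c["pose"];q=P[:3,:3].T@(np.array(p)-P[:3,3])
    return np.array([c["cx"]+c["fx"]*q[0]/-q[2],c["cy"]-c["fy"]*q[1]/-q[2]]).round(1)
E
```

```text
(no output)
```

View pics/tc.png

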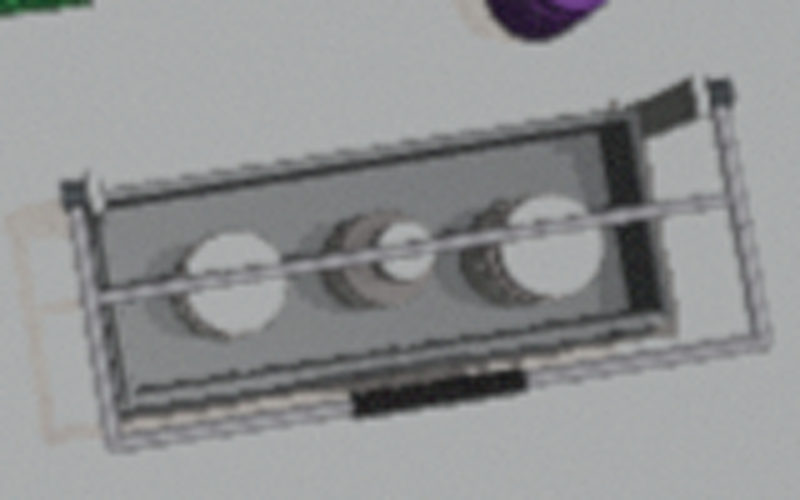

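View pics/sc.png

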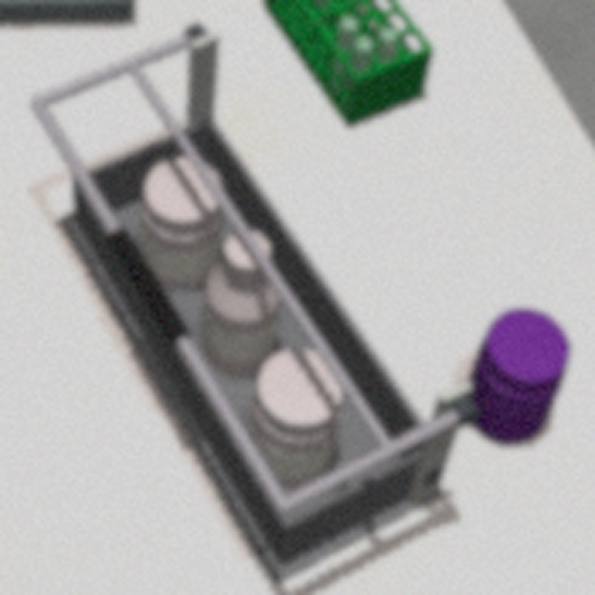

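The crops show the grip between top-crop (353,405) and (527,380), the cap at (405,251), and hinge ends near (73,192) and (720,92). In the side crop, the cap is at (247,247) and the grip is centred at about (148,285).

```bash
python3 - <<'E'
from h import *
T=lambda u,v,z:at("top",260+u/5-.4,145+v/5-.4,z)
S=lambda u,v,z:at("side",215+u/3.4-.35,180+v/3.4-.35,z)
print("grip ends",T(353,405,170),T(527,380,170),"mid",T(440,392,170),"side",S(148,285,170))
print("cap",T(405,251,155),S(247,247,155))
print("frame corners",T(113,443,168),T(765,340,168),"posts",T(73,192,178),T(720,92,178))
print("jars",T(236,283,110),T(551,246,110),"side",S(180,190,110),S(297,387,110))
im=cv2.imread("pics/top0.png").astype(int)
g=im[165:245,160:225]; m=((g.min(2)>125)).astype('uint8')
n,l,st,c=cv2.connectedComponentsWithStats(m);k=1+st[1:,4].argmax();print(st[:,:],c[k]+[160,165]);u,v=c[k]+[160,165]
print("pan",at("top",u,v,52),at("top",190,203,52),at("side",229.5,158,52))
print("calc",at("top",256,262,16),"rack",at("top",253,134,70))
print(R.from_euler('xyz',ctrl.read_state()["tool_rot"]).as_matrix().round(3))
# FK check of joint1
E
```

```text
grip ends [ 485.6 -194.3  170. ] [ 501.3 -292.3  170. ] mid [ 493.7 -243.3  170. ] side [ 493.9 -243.2  170. ]
cap [ 574.5 -226.4  155. ] [ 576.6 -226.8  155. ]
frame corners [461.8 -59.  168. ] [ 526.1 -426.9  168. ] posts [603.6 -34.1 178. ] [ 665.7 -399.4  178. ]
jars [ 557. -134.  110.] [ 582.1 -322.1  110. ] side [ 556.7 -135.1  110. ] [ 581.5 -323.7  110. ]Traceback (most recent call last):
  File "<stdin>", line 10, in <module>
ValueError: attempt to get argmax of an empty sequence
```

```bash
cat >> h.py <<'E'
def plan(wps, dec=1):
    """wps: (x,y,z,Rot,n rows); prints rows from measured pose, smooth in each leg"""
    s=ctrl.read_state();p=np.array(s["eef_pos"]);r0=R.from_euler('xyz',s["tool_rot"]);p0=p;r=r0;rows=[]
    for x,y,z,rt,n in wps:
        q=np.array([x,y,z]);dv=(r.inv()*rt).as_rotvec()
        for i in range(1,n+1):
            a=i/n
            pp=r0.inv().apply(p+(q-p)*a-p0)/10; rr=(r0.inv()*(r*R.from_rotvec(dv*a))).as_rotvec(degrees=True)
            rows.append([*pp.round(dec).tolist(),*(rr.round(0)+0).tolist()])
        p,r=q,rt
    print(str(rows).replace(" ","").replace(".0,",",").replace(".0]","]"))
def down(yaw,tilt=0): # tilt: about the bin y axis, + tips lean to -x
    return R.from_euler('xyz',[np.pi,0,yaw])
E
python3 - <<'E'
from h import *
im=cv2.imread("pics/top0.png");print(im[203,165:215,1],im[180:226,190,1])
sd=cv2.imread("pics/side0.png");print(sd[158,200:255,1],sd[138:180,229,1])
print("calc",at("top",256,262,16),"rack",at("top",253,134,70))
print(at("top",190,203,52),at("side",229.5,158,52))
Y=down(1.744)
plan([(520,250,250,down(2.3),12),(500,-60,250,down(1.85),10),(493.7,-242.5,230,Y,8)])
E
```

```text
[ 74  78  78  76  84 100 114 117 116 115 116 115 116 115 117 117 117 116
 116 116 116 115 116 116 117 117 116 116 116 117 116 116 117 117 117 116
 117 116 116 116 116 116 118 118 116  98  74  81  80  82] [ 78  78  76  88 114 115 113 115 116 116 114 116 115 116 116 117 116 116
 116 116 116 116 115 117 116 115 117 117 116 116 116 118 117 116 115 115
 115 115 116 117 116 117 118 104  75  80]
[ 11  27  56  86  96 105 103 103 109 116 124 128 129 128 130 128 129 128
 128 126 127 130 133 131 128 133 127 128 129 129 128 128 128 130 130 127
 127 130 129 127 127 128 128 127 128 130 127 127 119 110 100  97  91 110
 140] [167 168 166 160 146 126 125 128 131 131 128 130 129 126 130 130 129 131
 133 131 129 131 128 127 129 128 129 128 129 129 129 126 127 114 101  77
  75  88  98 103  96  91]
calc [363.7  18.   16. ] rack [768.9  32.8  70. ]
[548.9 229.5  52. ] [551.4 226.2  52. ]
[[-3.2,-1.9,-0.2,0,0,2],[-6.5,-3.7,-0.3,0,0,4],[-9.7,-5.6,-0.5,0,0,7],[-12.9,-7.4,-0.6,0,0,9],[-16.2,-9.3,-0.8,0,0,11],[-19.4,-11.1,-1,0,0,13],[-22.6,-13,-1.1,0,0,15],[-25.8,-14.8,-1.3,0,0,17],[-29.1,-16.7,-1.4,0,0,20],[-32.3,-18.5,-1.6,0,0,22],[-35.5,-20.4,-1.8,0,0,24],[-38.8,-22.2,-1.9,0,0,26],[-39.8,-25.2,-1.9,0,0,29],[-40.7,-28.1,-1.9,0,0,31],[-41.7,-31.1,-1.9,0,0,34],[-42.7,-34,-1.9,0,0,36],[-43.7,-37,-1.9,0,0,39],[-44.7,-39.9,-1.9,0,0,42],[-45.6,-42.9,-1.9,0,0,44],[-46.6,-45.8,-1.9,0,0,47],[-47.6,-48.7,-1.9,0,0,49],[-48.6,-51.7,-1.9,0,0,52],[-49.4,-53.8,-1.6,0,0,53],[-50.2,-56,-1.4,0,0,53],[-50.9,-58.1,-1.1,0,0,54],[-51.7,-60.3,-0.8,0,0,55],[-52.5,-62.4,-0.6,0,0,56],[-53.3,-64.5,-0.3,0,0,56],[-54.1,-66.7,-0.1,0,0,57],[-54.9,-68.8,0.2,0,0,58]]
```

move_arm(increments=[[-3.2,-1.9,-0.2,0,0,2],[-6.5,-3.7,-0.3,0,0,4],[-9.7,-5.6,-0.5,0,0,7],[-12.9,-7.4,-0.6,0,0,9],[-16.2,-9.3,-0.8,0,0,11],[-19.4,-11.1,-1,0,0,13],[-22.6,-13,-1.1,0,0,15],[-25.8,-14.8,-1.3,0,0,17],[-29.1,-16.7,-1.4,0,0,20],[-32.3,-18.5,-1.6,0,0,22],[-35.5,-20.4,-1.8,0,0,24],[-38.8,-22.2,-1.9,0,0,26],[-39.8,-25.2,-1.9,0,0,29],[-40.7,-28.1,-1.9,0,0,31],[-41.7,-31.1,-1.9,0,0,34],[-42.7,-34,-1.9,0,0,36],[-43.7,-37,-1.9,0,0,39],[-44.7,-39.9,-1.9,0,0,42],[-44.7,-39.9,-1.9,0,0,42]], grip=0)

```text
clock: 2.0
eef_pos: [508.0, 59.0, 250.3]
tool_rot: [-3.14, 0.002, 2.014]
force: [0.1, -1.1, -0.2]
width: 42.3
```

```bash
python3 - <<'E'
from h import *
s=ctrl.read_state();print(s["clock"],s["eef_pos"],s["tool_rot"],s["qpos"].round(2),s["width"])
Y=down(1.744)
plan([(493.7,-242.5,230,Y,12),(493.7,-242.5,149,Y,5),(493.7,-242.5,149,Y,1)])
E
```

```text
2.0 [507.98439479  58.98461271 250.31640664] [-3.13971041e+00  2.32676776e-03  2.01445218e+00] [-0.37  0.42  0.28  1.88 -0.14  0.86  0.42] 42.33251442337808
[[-2.2,-1.2,0.2,0,0,1],[-4.4,-2.4,0.4,0,0,3],[-6.7,-3.6,0.5,0,0,4],[-8.9,-4.7,0.7,0,0,5],[-11.1,-5.9,0.9,0,0,6],[-13.3,-7.1,1.1,0,0,8],[-15.5,-8.3,1.2,0,0,9],[-17.7,-9.5,1.4,0,0,10],[-20,-10.7,1.6,0,0,12],[-22.2,-11.9,1.8,0,0,13],[-24.4,-13,1.9,0,0,14],[-26.6,-14.2,2.1,0,0,15],[-26.6,-14.2,3.7,0,0,15],[-26.6,-14.2,5.4,0,0,15],[-26.6,-14.2,7,0,0,15],[-26.6,-14.2,8.6,0,0,15],[-26.6,-14.2,10.2,0,0,15],[-26.6,-14.2,10.2,0,0,15]]
```

move_arm(increments=[[-2.2,-1.2,0.2,0,0,1],[-4.4,-2.4,0.4,0,0,3],[-6.7,-3.6,0.5,0,0,4],[-8.9,-4.7,0.7,0,0,5],[-11.1,-5.9,0.9,0,0,6],[-13.3,-7.1,1.1,0,0,8],[-15.5,-8.3,1.2,0,0,9],[-17.7,-9.5,1.4,0,0,10],[-20,-10.7,1.6,0,0,12],[-22.2,-11.9,1.8,0,0,13],[-24.4,-13,1.9,0,0,14],[-26.6,-14.2,2.1,0,0,15],[-26.6,-14.2,2.1,0,0,15],[-26.6,-14.2,3.7,0,0,15],[-26.6,-14.2,5.4,0,0,15],[-26.6,-14.2,7,0,0,15],[-26.6,-14.2,8.6,0,0,15],[-26.6,-14.2,10.2,0,0,15],[-26.6,-14.2,10.2,0,0,15],[-26.6,-14.2,10.2,0,0,15]])

```text
clock: 4.0
eef_pos: [497.2, -236.0, 148.3]
tool_rot: [-3.141, -0.001, 1.762]
force: [0.8, 0.2, 0.9]
width: 42.3
```

move_arm(increments=[[0,0,0,0,0,0],[0,0,0,0,0,0],[0,0,0,0,0,0],[0,0,0,0,0,0],[0,0,0,0,0,0]], grip=-0.9)

```text
clock: 4.5
eef_pos: [492.6, -237.6, 149.0]
tool_rot: [-3.135, -0.002, 1.758]
force: [-10.6, -1.7, 6.8]
width: 14.3
```

```bash
python3 - <<'E'
from h import *
s=ctrl.read_state();print(s["clock"],s["eef_pos"],s["tool_rot"],s["qpos"].round(2),s["width"],s["force"])
Y=down(1.744)
e=np.array([.985,.172]);h=np.array([634.6,-217.0]);g=np.array([493.7,-242.5,168])
p=s["eef_pos"]
w=[]
for k in range(1,31):
    th=1.95*k/30
    # offset of TCP relative to ideal arc
    d=143*(1-np.cos(th));w.append((*(p[:2]+e*d),p[2]+143*np.sin(th),Y,1))
plan(w)
E
```

```text
4.5 [ 492.63700404 -237.62911255  148.99984252] [-3.13546019e+00 -2.33128600e-03  1.75832812e+00] [ 0.2   0.61  0.31  1.89 -0.28  0.69  0.85] 14.335974386261976 [-10.64619529  -1.65023161   6.83597216]
[[0,0,-0.9,0,0,1],[0,0.1,-1.9,0,0,1],[0,0.3,-2.8,0,0,1],[0,0.5,-3.7,0,0,1],[-0,0.7,-4.6,0,0,1],[-0,1,-5.4,0,0,1],[-0,1.4,-6.3,0,0,1],[-0,1.8,-7.1,0,0,1],[-0,2.3,-7.9,0,0,1],[-0,2.9,-8.7,0,0,1],[-0,3.4,-9.4,0,0,1],[-0,4.1,-10.1,0,0,1],[-0,4.7,-10.7,0,0,1],[-0.1,5.5,-11.3,0,0,1],[-0.1,6.2,-11.9,0,0,1],[-0.1,7,-12.4,0,0,1],[-0.1,7.8,-12.8,0,0,1],[-0.1,8.6,-13.2,0,0,1],[-0.1,9.5,-13.6,0,0,1],[-0.1,10.4,-13.8,0,0,1],[-0.1,11.3,-14.1,0,0,1],[-0.1,12.2,-14.2,0,0,1],[-0.2,13.1,-14.3,0,0,1],[-0.2,14.1,-14.4,0,0,1],[-0.2,15,-14.4,0,0,1],[-0.2,15.9,-14.3,0,0,1],[-0.2,16.8,-14.2,0,0,1],[-0.2,17.7,-14,0,0,1],[-0.2,18.6,-13.7,0,0,1],[-0.3,19.5,-13.4,0,0,1]]
```

move_arm(increments=[[0,-0.3,-0.9,0,0,0],[0,-0.3,-1.9,0,0,0],[0,-0.1,-2.8,0,0,0],[0,0.1,-3.7,0,0,0],[0,0.3,-4.6,0,0,0],[0,0.6,-5.4,0,0,0],[0,1.0,-6.3,0,0,0],[0,1.4,-7.1,0,0,0],[0,1.9,-7.9,0,0,0],[0,2.5,-8.7,0,0,0],[0,3.0,-9.4,0,0,0],[0,3.7,-10.1,0,0,0],[0,4.3,-10.7,0,0,0],[0,5.1,-11.3,0,0,0],[0,5.8,-11.9,0,0,0],[0,5.8,-11.9,0,0,0]])

```text
clock: 6.1
eef_pos: [549.6, -227.8, 270.7]
tool_rot: [-3.135, -0.001, 1.759]
force: [-18.1, 0.2, 18.2]
width: 13.5
```

```bash
python3 - <<'E'
from h import *
cv2.imwrite("pics/s2.png",eyes.get_image("side")[:,:,::-1])
s=ctrl.read_state();print(s["clock"],s["eef_pos"],s["tool_rot"],s["width"],s["force"])
p=s["eef_pos"]-[492.6,-237.6,149]; print(p, np.arctan2(p[2],143-p[:2]@[.985,.172]), np.hypot(p[2],143-p[:2]@[.985,.172]))
E
```

```text
6.15 [ 549.45503435 -227.82733703  270.54431871] [-3.13483619e+00 -6.85054517e-04  1.75874779e+00] 13.925288209934731 [-18.62925191  -0.3547218   18.76754823]
[ 56.85503435   9.77266297 121.54431871] 0.9587691271229726 148.4991369172122
```

View pics/s2.png

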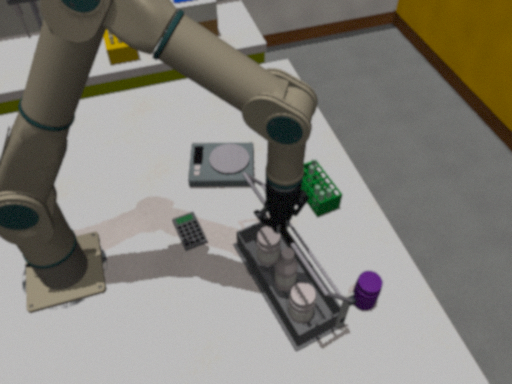

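The bar has swung to about 0.96 rad and the jars and bottle still stand at (268,237), (285,262) and (302,293). I'll continue with a slightly larger radius to relieve the radial load.

move_arm(increments=[[0,0.5,-0.9,0,0,0],[0,1.3,-1.4,0,0,0],[0,2.2,-1.8,0,0,0],[0,3.1,-2.2,0,0,0],[0,4.0,-2.5,0,0,0],[0,5.0,-2.8,0,0,0],[0,5.9,-2.9,0,0,0],[0,5.9,-2.9,0,0,0]])

```text
clock: 6.95
eef_pos: [615.3, -216.2, 299.9]
tool_rot: [3.135, 0.005, 1.762]
force: [-2.5, -3.3, 7.8]
width: 13.5
```

move_arm(increments=[[0,0.9,-0.1,0,0,0],[0,1.8,-0.1,0,0,0],[0,2.7,-0.1,0,0,0],[0,3.6,0,0,0,0],[0,4.6,0.2,0,0,0],[0,5.6,0.4,0,0,0],[0,6.5,0.7,0,0,0],[0,7.3,0.9,0,0,0],[0,7.3,0.9,0,0,0]])

```text
clock: 7.85
eef_pos: [686.2, -203.7, 288.7]
tool_rot: [3.138, 0.007, 1.761]
force: [0.2, -6.7, 2.8]
width: 13.5
```

```bash
python3 - <<'E'
from h import *
i=cv2.cvtColor(eyes.get_image("side"),4)[120:340,190:410]
cv2.imwrite("pics/s3.png",cv2.resize(i,None,fx=2.5,fy=2.5))
E
```

```text
(no output)
```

View pics/s3.png

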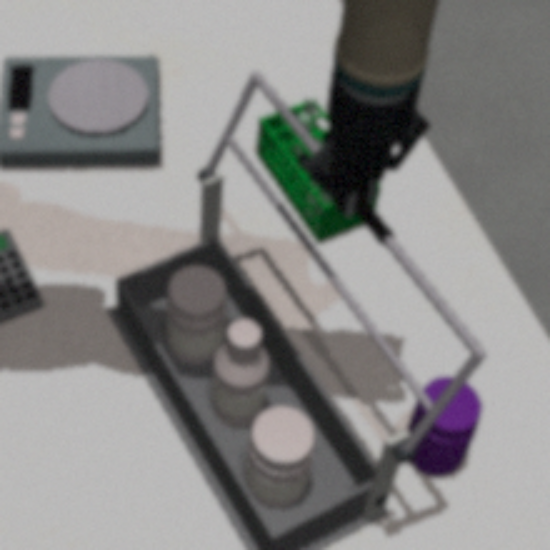

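The bar is past upright at about 1.95 rad, and all three vessels stand in the bin. I'll open the gripper fully, let the bar fall to its stop, then rise clear.

move_arm(increments=[[0,0,0,0,0,0],[0,0.3,0,0,0,0],[0,0.7,0,0,0,0],[0,1,0,0,0,0],[0,1.4,0,0,0,0],[0,1.8,0,0,0,0],[0,1.8,-0.5,0,0,0],[0,1.8,-1.5,0,0,0],[0,1.8,-3,0,0,0],[0,1.8,-5,0,0,0],[0,1.8,-7.5,0,0,0],[0,1.8,-10,0,0,0],[0,1.8,-10,0,0,0]], grip=1)

```text
clock: 9.2
eef_pos: [702.6, -198.8, 392.9]
tool_rot: [3.134, 0.005, 1.761]
force: [0.3, -0.6, -0.0]
width: 85.4
```

```bash
python3 - <<'E'
from h import *
s=ctrl.read_state();print(s["clock"],s["eef_pos"],s["tool_rot"],s["width"],s["force"])
i=cv2.cvtColor(eyes.get_image("side"),4)[120:340,190:410]
cv2.imwrite("pics/s4.png",cv2.resize(i,None,fx=2.5,fy=2.5))
Y=down(1.744)
plan([(575.5,-226.6,375,Y,6),(575.5,-226.6,375,Y,1),(575.5,-226.6,200,Y,8),(575.5,-226.6,200,Y,2)])
E
```

```text
9.2 [ 702.5589274  -198.83813741  392.8707406 ] [3.1340366  0.00452027 1.76070473] 85.37723492032401 [ 0.29557445 -0.62835619 -0.01700575]
[[-0.1,-2.2,0.2,0,0,0],[-0.1,-4.3,0.5,0,0,0],[-0.2,-6.5,0.7,0,0,0],[-0.3,-8.6,1,0,0,1],[-0.3,-10.8,1.2,0,0,1],[-0.4,-12.9,1.5,0,0,1],[-0.4,-12.9,1.5,0,0,1],[-0.4,-13,3.7,0,0,1],[-0.4,-13,5.9,0,0,1],[-0.4,-13,8,0,0,1],[-0.4,-13,10.2,0,0,1],[-0.4,-13,12.4,0,0,1],[-0.3,-13,14.6,0,0,1],[-0.3,-13,16.8,0,0,1],[-0.3,-13,19,0,0,1],[-0.3,-13,19,0,0,1],[-0.3,-13,19,0,0,1]]
```

View pics/s4.png

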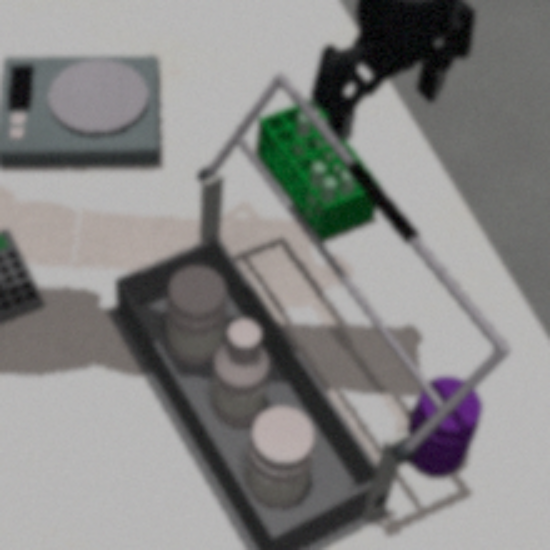

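The bar rests at its stop, with the grip at crop (385,205), and the bottle cap is at crop (244,334), unobstructed. I'll go above the bottle now.

move_arm(increments=[[-0.1,-2.2,0.2,0,0,0],[-0.1,-4.3,0.5,0,0,0],[-0.2,-6.5,0.7,0,0,0],[-0.3,-8.6,1,0,0,1],[-0.3,-10.8,1.2,0,0,1],[-0.4,-13,1.5,0,0,1],[-0.4,-13,1.5,0,0,1],[-0.4,-13,3.7,0,0,1],[-0.4,-13,5.9,0,0,1],[-0.4,-13,8,0,0,1],[-0.4,-13,10.2,0,0,1],[-0.4,-13,12.4,0,0,1],[-0.4,-13,14.6,0,0,1],[-0.4,-13,16.8,0,0,1],[-0.4,-13,19,0,0,1],[-0.4,-13,19,0,0,1],[-0.4,-13,19,0,0,1]], grip=0.6)

```text
clock: 10.95
eef_pos: [574.5, -226.0, 197.1]
tool_rot: [-3.141, -0.0, 1.744]
force: [-0.3, -0.5, -0.2]
width: 68.2
```

```bash
python3 - <<'E'
from h import *
s=ctrl.read_state();print(s["clock"],s["eef_pos"],s["tool_rot"],s["width"],s["force"])
i=cv2.cvtColor(eyes.get_image("side"),4)[170:330,210:370]
cv2.imwrite("pics/s5.png",cv2.resize(i,None,fx=3.5,fy=3.5,interpolation=2))
print(proj("side",s["eef_pos"]),proj("side",(575.5,-226.6,155)))
plan([(575.5,-226.6,121,down(1.744),5)])
E
```

```text
10.95 [ 574.48602612 -225.95539613  197.07879673] [-3.14086845e+00 -4.05670422e-04  1.74364871e+00] 68.1918087077047 [-0.27257664 -0.53336115 -0.22286244]
[287.3 243.1] [286.9 252.4]
[[-0,0,1.5,0,0,0],[-0,0,3.1,0,0,0],[-0,0,4.6,0,0,0],[-0,0,6.2,0,0,0],[-0,0,7.7,0,0,0]]
```

View pics/s5.png

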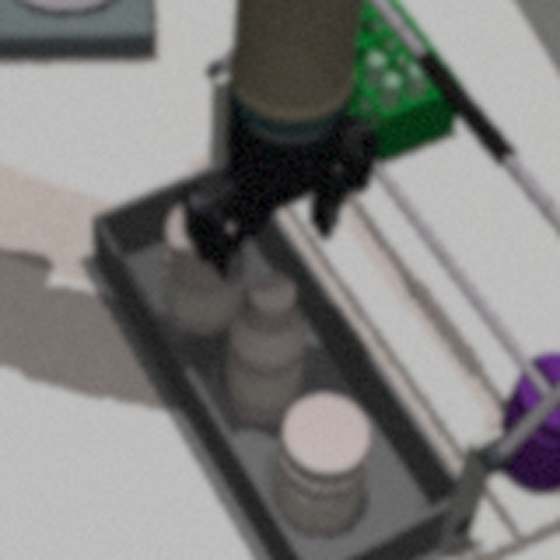

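The fingers straddle the cap, with finger tips at crop (215,260) and (325,230) and the cap at (272,292), aligned as computed. I'll descend and grip.

move_arm(increments=[[0,0,1.6,0,0,0],[0,0,3.2,0,0,0],[0,0,4.8,0,0,0],[0,0,6.2,0,0,0],[0,0,7.5,0,0,0],[0,0,7.5,0,0,0],[0,0,7.5,0,0,0]])

```text
clock: 11.7
eef_pos: [574.6, -226.3, 122.5]
tool_rot: [3.141, 0.0, 1.743]
force: [-0.5, 0.1, 0.2]
width: 68.1
```

move_arm(increments=[[0,0,0,0,0,0],[0,0,0,0,0,0],[0,0,0,0,0,0],[0,0,0,0,0,0],[0,0,0,0,0,0],[0,0,0,0,0,0]], grip=-0.5)

```text
clock: 12.3
eef_pos: [575.1, -226.4, 123.2]
tool_rot: [3.14, 0.001, 1.744]
force: [1.2, 0.8, 6.1]
width: 32.7
```

move_arm(increments=[[0,0,-0.3,0,0,0],[0,0,-0.9,0,0,0],[0,0,-1.8,0,0,0],[0,0,-2.9,0,0,0],[0,0,-4,0,0,0],[0,0,-5.2,0,0,0],[0,0,-6.4,0,0,0],[0,0,-7.6,0,0,0],[0,0,-8.8,0,0,0],[0,0,-10,0,0,0],[0,0,-11.2,0,0,0],[0,0,-12.4,0,0,0],[0,0,-13.6,0,0,0],[0,0,-14.6,0,0,0],[0,0,-15.4,0,0,0],[0,0,-15.8,0,0,0],[0,0,-16,0,0,0],[0,0,-16,0,0,0]])

```text
clock: 14.1
eef_pos: [574.2, -226.1, 282.2]
tool_rot: [-3.141, -0.0, 1.743]
force: [-0.6, -0.6, -3.8]
width: 32.9
```

```bash
python3 - <<'E'
from h import *
s=ctrl.read_state();print(s["clock"],s["eef_pos"],s["tool_rot"],s["width"],s["force"],s["torque"])
i=cv2.cvtColor(eyes.get_image("side"),4)[120:340,190:410]
cv2.imwrite("pics/s6.png",cv2.resize(i,None,fx=2.5,fy=2.5))
Y=down(1.744)
plan([(450,-248,290,Y,8),(440,-80,290,down(1.95),8),(440,-80,290,down(1.95),1)])
E
```

```text
14.1 [ 574.24573366 -226.09208232  282.19229599] [-3.14131718e+00 -1.44330539e-04  1.74348755e+00] 32.91013084112089 [-0.64124679 -0.59421226 -3.84840872] [-0.00315918  0.01168867  0.02858588]
[[-0,-1.6,-0.1,0,0,0],[-0,-3.2,-0.2,0,0,0],[-0,-4.7,-0.3,0,0,0],[-0,-6.3,-0.4,0,0,0],[-0,-7.9,-0.5,0,0,0],[-0,-9.5,-0.6,0,0,0],[-0,-11,-0.7,0,0,0],[-0,-12.6,-0.8,0,0,0],[2.1,-12.4,-0.8,0,0,-2],[4.1,-12.1,-0.8,0,0,-3],[6.2,-11.9,-0.8,0,0,-4],[8.3,-11.7,-0.8,0,0,-6],[10.4,-11.4,-0.8,0,0,-7],[12.5,-11.2,-0.8,0,0,-9],[14.6,-10.9,-0.8,0,0,-10],[16.7,-10.7,-0.8,0,0,-12],[16.7,-10.7,-0.8,0,0,-12]]
```

View pics/s6.png

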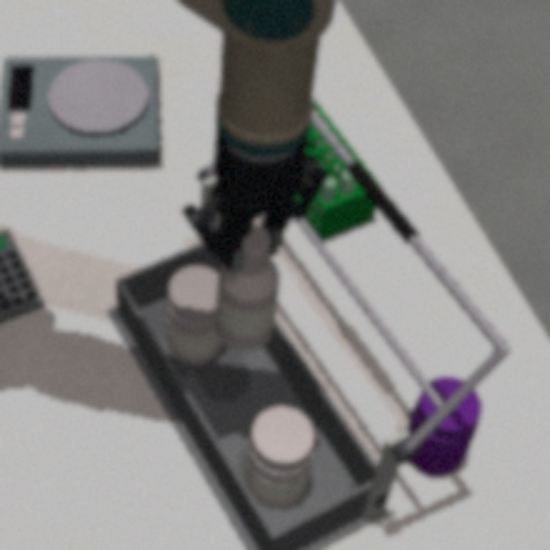

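The bottle hangs upright with its shoulder at crop (247,290), and the jars stand undisturbed. I'll carry it out on the robot's side with smooth ramps.

move_arm(increments=[[0,-0.4,-0.1,0,0,0],[0,-1.2,-0.2,0,0,0],[0,-2.3,-0.3,0,0,0],[0,-3.7,-0.4,0,0,0],[0,-5.2,-0.5,0,0,0],[0,-6.7,-0.6,0,0,0],[0,-8.2,-0.8,0,0,0],[0.3,-9.6,-0.8,0,0,0],[0.8,-10.7,-0.8,0,0,-1],[1.6,-11.5,-0.8,0,0,-2],[2.7,-12,-0.8,0,0,-3],[4.2,-12.1,-0.8,0,0,-4],[5.9,-12,-0.8,0,0,-5],[7.7,-11.8,-0.8,0,0,-6],[9.5,-11.5,-0.8,0,0,-7],[11.3,-11.3,-0.8,0,0,-8],[12.9,-11.1,-0.8,0,0,-9],[14.2,-10.9,-0.8,0,0,-10],[15,-10.8,-0.8,0,0,-10],[15.4,-10.7,-0.8,0,0,-10]])

```text
clock: 16.15
eef_pos: [442.5, -91.9, 290.3]
tool_rot: [3.142, -0.0, 1.919]
force: [-0.1, -0.9, -3.9]
width: 32.5
```

```bash
python3 - <<'E'
from h import *
s=ctrl.read_state();print(s["clock"],s["eef_pos"],s["tool_rot"],s["width"],s["force"],s["qpos"].round(2))
p=s["eef_pos"];Q=np.array([549.5,228,285]);r0=R.from_euler('xyz',s["tool_rot"])
rows=[]
for i in range(1,20):
    t=i/18;t=min(t,1);a=t*t*(3-2*t)
    rows.append((*(p+(Q-p)*a),down(s["tool_rot"][2]+(2.3-s["tool_rot"][2])*a),1))
plan(rows)
E
```

```text
16.15 [442.52087445 -91.86636843 290.30558738] [ 3.14155580e+00 -9.20189243e-05  1.91912122e+00] 32.52651011488994 [-0.05543707 -0.88848653 -3.93484072] [-0.11  0.28  0.32  1.97 -0.11  0.91  0.62]
[[0.2,0.2,0,0,0,0],[0.9,0.7,0,0,0,-1],[2,1.6,0,0,0,-2],[3.3,2.6,0.1,0,0,-3],[5,4,0.1,0,0,-4],[6.8,5.4,0.1,0,0,-6],[8.9,7,0.2,0,0,-7],[11,8.7,0.2,0,0,-9],[13.2,10.5,0.3,0,0,-11],[15.4,12.2,0.3,0,0,-13],[17.5,13.9,0.4,0,0,-14],[19.6,15.5,0.4,0,0,-16],[21.4,17,0.4,0,0,-18],[23.1,18.3,0.5,0,0,-19],[24.5,19.4,0.5,0,0,-20],[25.5,20.3,0.5,0,0,-21],[26.2,20.8,0.5,0,0,-22],[26.4,21,0.5,0,0,-22],[26.4,21,0.5,0,0,-22]]
```

move_arm(increments=[[0.2,0.2,0,0,0,0],[0.9,0.7,0,0,0,-1],[2,1.6,0,0,0,-2],[3.3,2.6,0.1,0,0,-3],[5,4,0.1,0,0,-4],[6.8,5.4,0.1,0,0,-6],[8.9,7,0.2,0,0,-7],[11,8.7,0.2,0,0,-9],[13.2,10.5,0.3,0,0,-11],[15.4,12.2,0.3,0,0,-13],[17.5,13.9,0.4,0,0,-14],[19.6,15.5,0.4,0,0,-16],[21.4,17,0.4,0,0,-18],[23.1,18.3,0.5,0,0,-19],[24.5,19.4,0.5,0,0,-20],[25.5,20.3,0.5,0,0,-21],[26.2,20.8,0.5,0,0,-22],[26.4,21,0.5,0,0,-22],[26.4,21,0.5,0,0,-22]])

```text
clock: 18.05
eef_pos: [550.1, 226.5, 285.2]
tool_rot: [-3.141, 0.0, 2.301]
force: [-0.3, -0.9, -4.1]
width: 32.9
```

move_arm(increments=[[0,0,0.3,0,0,0],[0,0,1,0,0,0],[0,0,2,0,0,0],[0,0,3.2,0,0,0],[0,0,4.4,0,0,0],[0,0,5.6,0,0,0],[0,0,6.8,0,0,0],[0,0,8,0,0,0],[0,0,9,0,0,0],[0,0,9.8,0,0,0],[0,0,10.3,0,0,0],[0,0,10.5,0,0,0],[0,0,10.5,0,0,0]])

```text
clock: 19.35
eef_pos: [550.2, 226.9, 180.3]
tool_rot: [3.141, 0.0, 2.302]
force: [-0.2, -0.3, -3.2]
width: 32.6
```

```bash
python3 - <<'E'
from h import *
s=ctrl.read_state();print(s["clock"],s["eef_pos"],s["tool_rot"],s["width"],s["force"])
i=cv2.cvtColor(eyes.get_image("side"),4)[80:220,160:320]
cv2.imwrite("pics/s7.png",cv2.resize(i,None,fx=4,fy=4,interpolation=2))
E
```

```text
19.35 [550.18217966 226.90975215 180.26643261] [3.14149494e+00 2.36631986e-05 2.30197601e+00] 32.64961145757978 [-0.19560247 -0.31566804 -3.23820172]
```

View pics/s7.png

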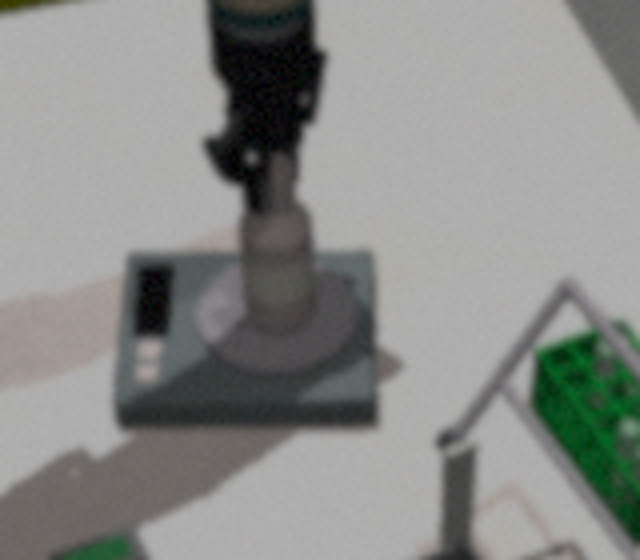

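The bottle hangs upright just above the pan's middle, with its base at crop (278,318) and the pan centre at (277,308). I'll lower it in small steps until contact shows.

move_arm(increments=[[0,0,0.2,0,0,0],[0,0,0.4,0,0,0],[0,0,0.6,0,0,0],[0,0,0.7,0,0,0],[0,0,0.7,0,0,0]])

```text
clock: 19.9
eef_pos: [550.0, 226.8, 173.1]
tool_rot: [-3.141, -0.0, 2.302]
force: [-0.5, 0.5, -3.4]
width: 32.5
```

move_arm(increments=[[0,0,0.1,0,0,0],[0,0,0.2,0,0,0],[0,0,0.2,0,0,0]])

```text
clock: 20.2
eef_pos: [550.0, 226.9, 171.2]
tool_rot: [-3.141, -0.0, 2.302]
force: [0.3, 0.4, -3.7]
width: 32.7
```

move_arm(increments=[[0,0,0.1,0,0,0],[0,0,0.1,0,0,0],[0,0,0.1,0,0,0]])

```text
clock: 20.5
eef_pos: [550.1, 226.9, 170.3]
tool_rot: [-3.142, -0.0, 2.302]
force: [-0.6, -0.2, -3.2]
width: 32.7
```

move_arm(increments=[[0,0,0.1,0,0,0],[0,0,0.1,0,0,0],[0,0,0.1,0,0,0]])

```text
clock: 20.8
eef_pos: [550.2, 227.0, 170.2]
tool_rot: [3.141, 0.0, 2.302]
force: [-1.7, -0.3, 6.0]
width: 32.5
```

Contact shows at +6 N, so I'll release.

move_arm(increments=[[0,0,0,0,0,0],[0,0,0,0,0,0],[0,0,0,0,0,0],[0,0,0,0,0,0],[0,0,0,0,0,0]], grip=0.5)

```text
clock: 21.3
eef_pos: [550.1, 226.9, 169.2]
tool_rot: [-3.142, 0.0, 2.302]
force: [-0.1, 0.1, -0.6]
width: 64.4
```

move_arm(increments=[[0,0,-0.5,0,0,0],[0,0,-1.5,0,0,0],[0,0,-3,0,0,0],[0,0,-5,0,0,0],[0,0,-7,0,0,0],[0,0,-9,0,0,0],[0,0,-11,0,0,0],[0,0,-13,0,0,0],[0,0,-15,0,0,0],[0,0,-15,0,0,0]])

```text
clock: 22.3
eef_pos: [551.8, 227.4, 323.1]
tool_rot: [3.135, 0.002, 2.302]
force: [1.1, 0.7, 0.0]
width: 64.3
```

```bash
python3 - <<'E'
from h import *
s=ctrl.read_state();print(s["clock"],s["eef_pos"],s["width"],s["force"])
cv2.imwrite("pics/s8.png",cv2.cvtColor(eyes.get_image("side"),4)[60:360,140:420].repeat(2,0).repeat(2,1))
E
```

```text
22.3 [551.83411346 227.43622228 323.11661772] 64.27250656744934 [1.07086475 0.73142264 0.02231844]
```

View pics/s8.png

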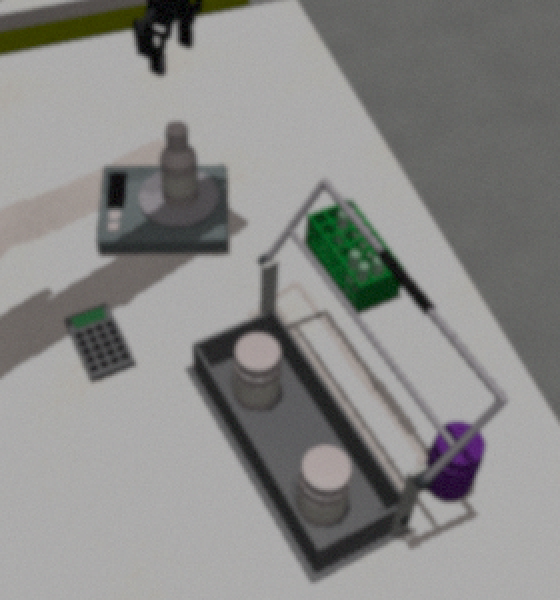

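The bottle stands upright on the pan at crop (178,165), the bar is open, and both jars are in the bin at (257,370) and (323,485). The rack and calculator are in place and the arm is clear, so I'm handing in.

```bash
python3 -c "
from cell import ctrl
print(ctrl.finish_job())"
```

```text
the job is handed in; nothing more can be done
None
```

I swung the hold-down bar open to its stop, lifted the bottle out of the bin by its cap and set it upright near the middle of the balance pan. The job took 22.4 s of the 56 s allowed, and I handed it in; no verdict was given.

- **Final state:** the last picture shows the bar open, both jars standing in the bin, and the bottle upright on the pan. The rack, calculator and purple jar look unmoved, judged by eye only. The gripper is clear of everything.
- **Placing:** just before release the gripper was within about 2 mm of my estimate of the pan centre. The two cameras put that centre about 4 mm apart. The bottle touched down at about 6 N; I did not re-measure its final position on the pan.
- **Forces:** the highest reading was about 26 N, part-way through swinging the bar. My planned arc was a few millimetres too tight, so I widened it and the force fell. I only have readings between moves, so brief peaks in between would not show.

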